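# Open the sprung gate of a parts cage and hold it wide

### The job

Unlock the small parts cage: squeeze the yellow catch on its roof fully in, both pads together between the fingers, and only then the blue catch in the same way. Then take the gate by its black upright handle, swing it past its detent and keep it swung wide open, not far short of a right angle to the cage front; finish while still holding the handle there, because the gate springs back when it is let go. Leave the other things on the table and the tray in the cage where they are.

Things in the scene. Friction and masses are not known exactly. Their poses are not given: they have to be found in the camera images.
- cage: fixed grey and aluminium parts cage with a clear roof, 150 x 204 mm, roof top 60 mm above the table; origin at the centre of its underside; z up, its open front (closed by the gate) looks to its own -x, its +y is the hinge side. Cage and catches turn together, their axes are parallel
- yellow_catch: squeeze catch with two yellow pads, fixed on the cage roof 35 mm ahead of the cage centre, 46 mm to either side (sides vary). Origin on the roof (60 mm above the table) midway between the pads, axes as the cage. Each pad 22 (x) x 10 (y) mm, from 65.5 to 101.5 mm above the table, over a 4 mm foot plate. Outer faces 46 mm apart along y at rest, 28 mm fully squeezed; squeeze along y from above
- blue_catch: the same catch with blue pads, in the other place, 92 mm from the yellow one (46 mm free between their pads)
- yellow_grip (a point): point midway between the yellow pads, 88 mm above the table, where to squeeze; axes as the cage
- blue_grip (a point): point midway between the blue pads, 88 mm above the table; axes as the cage
- yellow_left (a joint): travel of the yellow pad on the +y side towards the middle, 0 (out, locked) to 0.009 m (in). Each pad is stiff to move (about 5 N), has no spring and stays where it is left. Its hook holds the gate until it is in by more than about 6 mm
- yellow_right (a joint): the same for the yellow pad on the -y side
- blue_left (a joint): the same for the blue pad on the +y side
- blue_right (a joint): the same for the blue pad on the -y side
- yellow_left_pad: the yellow pad on the +y side (origin not on the pad)
- yellow_right_pad: the yellow pad on the -y side (origin not on the pad)
- blue_left_pad: the blue pad on the +y side (origin not on the pad)
- blue_right_pad: the blue pad on the -y side (origin not on the pad)
- gate_hinge (a point): point on the upright hinge axis of the gate, 88 mm above the table; it does not move. The gate is a clear panel in a steel frame, 172 mm wide, top 58 mm and locking lugs up to 74 mm above the table
- gate (a joint): 0 shut, grows to 1.55 rad as the gate swings out from the cage front, clockwise seen from above. A spring closes it (about 0.4 N at the handle when shut, 1.4 N wide open). A ball detent, felt from 0.54 to 0.75 rad, takes about 3 N in all at the handle to pass; let go beyond it, the gate falls back to about 0.75 rad and rests there
- handle_grip (a point): point on the axis of the gate's upright black round handle, 88 mm above the table; moves with the gate. The handle is 14 mm across, from 62 to 106 mm above the table, on a steel bracket 38 mm out from the gate, 150 mm from the hinge axis; it can turn between the fingers
- tray_black: black tray, 86 x 111 x 22 mm, with four white pins, inside the cage
- stopwatch: grey stopwatch, 50 x 62 x 19 mm, a bystander
- screw_tin: round white tin, 64 mm across, 25 mm high, a bystander
- marker_black: dark marker pen, 135 mm long, 16 mm high, a bystander
- driver_cross: screwdriver with a red grip, 167 mm long, 18 mm high, a bystander
- gate_leaf: the gate with its handle; origin on the hinge axis at table level

How it is judged:
By the outcome, as a careful person would: the job done as asked, in the order asked, and still so for the second after the job is handed in, while the arm keeps its last pose, push and grip.
It also fails if it takes over 51 s, if anything falls off the work surface, if the arm or the gripper's body presses on something with over 40 N, if the wrist force passes 120 N, or if a joint passes its speed limit or range.

### The arm

A 6-joint arm with a two-finger parallel gripper is mounted at the origin on a cart in front of the work surface, level with it; the furniture and walls round the work are solid. World frame = base frame: x ahead of the robot, y to its left, z up, the work surface at z = 0. Lengths are in m, angles in rad, forces in N, time in s.
With the tool pointing down it reaches from about 0.375 to 0.9 m from the base axis. Payload 3.1 kg.
Tool frame: the origin (TCP) lies midway between the tips of the shut fingers; the grasp point (between the pads) lies 19 mm behind it (arm.grip_depth is the distance from the TCP to the grasp point, in m); z points along the fingers, y is the direction in which the jaws open and shut (so a half turn about z gives the same grasp; the last joint's range is limited). The gripper opens to 87 mm and grips with 3 to 60 N. Pads are 19 mm wide; open, the fingers measure 117 mm over their backs; the gripper's body (75 mm by 190 mm) begins 51 mm behind the grasp point.
Start: joints at [-1.325, 0.527, 1.433, -0, 1.181, -0.178], TCP at [0.257, -0.57, 0.223] pointing down, gripper open.
Joint ranges: [-3.08, 3.08], [-0.75, 2.2], [0.22, 2.44], [-1.43, 4.57], [0, 2.65], [-2.85, 2.85]. Speed limits (rad/s): [2.79, 2.79, 3.14, 3.14, 3.14, 3.14].

### API

Orientations are given as [roll, pitch, yaw] about the fixed x, y, z axes, in that order (R = Rz(yaw) Ry(pitch) Rx(roll)).
In Python, from workcell import arm, get_image gives the robot as it stands. The module is installed in compiled form; this text tells all that it offers.
- The arm moves only by the tool step_arm, never from a script. Its argument "increments" is a list of rows, each a list of 3 entries, a list of its own where there are three numbers: the turn, a rotation vector about the tool's x, y, z in rad, then the shift along the tool's x, y, z in m, then the closure, from 0 (fully open) to 1 (shut). In form: [[[wx, wy, wz], [tx, ty, tz], claw], ...]. A call has 1 to 20 rows; each row is the pose to reach, as a shift and turn from the pose commanded when the call began, along the tool's axes at that moment; what a row does not reach only later rows make up. A row lasts 1/10 s, in which the tool goes at most 50 mm and 8.59 degrees, less where a joint would pass 70% of its speed; a pose out of reach is approached as far as the arm can. A call with a gripper value outside its range is refused whole. The fingers move at their own pace and stop on an object; the grip force is fixed at half the most. Time passes only in rows, so rows that repeat a pose let the fingers close. It gives the time, the measured TCP pose, the force and the opening at its end, in the units of the state.
- arm.get_state(): the state, without advancing time (a new reading comes with each control period).
- get_image(name): name is "side" or "top" or "wrist"; returns a dict with "img" (480x640x3 uint8, red, green, blue), "K" (3x3 intrinsics, pixels), "origin" and "rotation" of the camera in the world; the wrist camera has in their place "mount" (4x4, takes a point from camera to tool coordinates, whose origin is the TCP and whose axes are the flange's). Camera axes: x right, y down, z forward; pixel columns grow to the right and rows downward; lengths in m; the calibration is good to about 2 mm. A picture is of the moment at which its call begins: read the wrist's pose just before it. There is no depth.
- arm.job_done(): hands the job in, once; it reports no verdict.
The state is a dict: "time": time; "joint_pos": joint angles; "joint_velocities": joint speeds; "joint_efforts": joint torques, N m; "position": TCP position; "eef_rot": TCP orientation; "wrist_force": force on the tool from outside, world axes, zero at the start; "moment": the same for the moment, N m; "opening": finger opening in m.
Only numpy, scipy, OpenCV 4.12 (cv2) and the standard library are available. Lean on these libraries where they do the work, as an engineer would, in place of code of your own. Each camera call takes 0.05 s, during which the arm holds its last target. There are 200 camera calls.

## Working session

There is one attempt and no reset: what is moved stays moved. The work goes in short steps, Python scripts to look and compute and a tool call to move; the robot and the scene stay as the last step left them, time stands still between calls to the robot, and variables do not carry over. Pictures are saved under pics/ and viewed, about 8 in all and at most 12, crops included, and the job is handed in when it is done.

Besides the shell and the picture viewer there is one more tool, called after "Emit:" by a JSON object that holds its "api" and its "payload", one argument or row to a line. step_arm: Moves the arm, as the interface text tells. Its arguments: {"type":"object","properties":{"increments":{"type":"array","items":{"type":"array"}}},"required":["increments"]}

```bash
mkdir -p pics; cat > h.py <<'E'
import numpy as np, cv2
from workcell import arm, get_image
from scipy.spatial.transform import Rotation as R
def ray(d,u,v):
    K=np.array(d["K"]);return np.array(d["origin"]),np.array(d["rotation"])@np.linalg.inv(K)@np.array([u,v,1.])
def onz(d,u,v,z):
    o,r=ray(d,u,v);return o+r*(z-o[2])/r[2]
def proj(d,p):
    c=np.array(d["rotation"]).T@(np.array(p)-np.array(d["origin"]));q=np.array(d["K"])@c;return q[:2]/q[2]
def wrist():
    s=arm.get_state();d=get_image("wrist");M=np.array(d["mount"]);T=np.eye(4)
    T[:3,:3]=R.from_euler('xyz',s["eef_rot"]).as_matrix();T[:3,3]=s["position"];C=T@M
    d["origin"]=C[:3,3];d["rotation"]=C[:3,:3];return d,s
def save(n,im): cv2.imwrite("pics/"+n,im[:,:,::-1])
def blobs(im,lo,hi,amin=60):
    h=cv2.cvtColor(im,cv2.COLOR_RGB2HSV);m=cv2.inRange(h,np.array(lo),np.array(hi))
    n,l,s,c=cv2.connectedComponentsWithStats(m);return [(s[i].tolist(),c[i].round(1).tolist()) for i in range(1,n) if s[i][4]>=amin]
E
python3 - <<'E'
from h import *
s=arm.get_state();print({k:np.round(v,3).tolist() for k,v in s.items()})
for n in("top","side"):
    d=get_image(n);save(n+"1.png",d["img"]);print(n,np.round(d["origin"],3),np.round(d["rotation"],3).tolist(),np.round(d["K"],0).tolist())
    print("Y",blobs(d["img"],(22,120,100),(36,255,255)));print("B",blobs(d["img"],(100,120,60),(125,255,255)))
E
```

```text
{'time': 0.0, 'joint_pos': [-1.325, 0.528, 1.434, 0.0, 1.181, -0.178], 'joint_velocities': [-0.0, 0.001, -0.001, 0.0, -0.0, -0.0], 'joint_efforts': [0.001, -44.004, -17.659, 0.064, 0.058, -0.0], 'position': [0.257, -0.569, 0.222], 'eef_rot': [-3.139, -0.0, 0.424], 'wrist_force': [-0.259, 0.99, 0.423], 'moment': [0.016, 0.012, 0.049], 'opening': 0.087}
top [0.353 0.04  1.14 ] [-2.994, -0.03, -1.564] [[549.0, 0.0, 311.0], [0.0, 549.0, 245.0], [0.0, 0.0, 1.0]]
Y [([362, 213, 10, 9, 64], [366.5, 216.5]), ([590, 352, 14, 14, 179], [596.1, 358.4])]
B [([115, 151, 70, 53, 2622], [151.3, 177.7]), ([629, 186, 7, 50, 131], [632.7, 212.9]), ([376, 238, 11, 9, 61], [381.1, 242.0]), ([386, 253, 10, 9, 60], [390.6, 257.4])]
side [0.353 0.923 0.81 ] [-2.252, 0.003, -2.975] [[575.0, 0.0, 321.0], [0.0, 575.0, 240.0], [0.0, 0.0, 1.0]]
Y [([299, 190, 7, 17, 82], [302.2, 198.3]), ([284, 194, 7, 17, 81], [287.2, 201.8]), ([416, 246, 73, 15, 593], [452.3, 253.3]), ([634, 362, 6, 18, 63], [637.3, 368.6])]
B [([65, 0, 96, 61, 4159], [113.3, 29.8]), ([338, 183, 6, 14, 72], [340.7, 190.1]), ([324, 185, 6, 18, 80], [326.6, 193.4]), ([164, 339, 70, 73, 3526], [200.8, 374.4])]
```

View pics/top1.png

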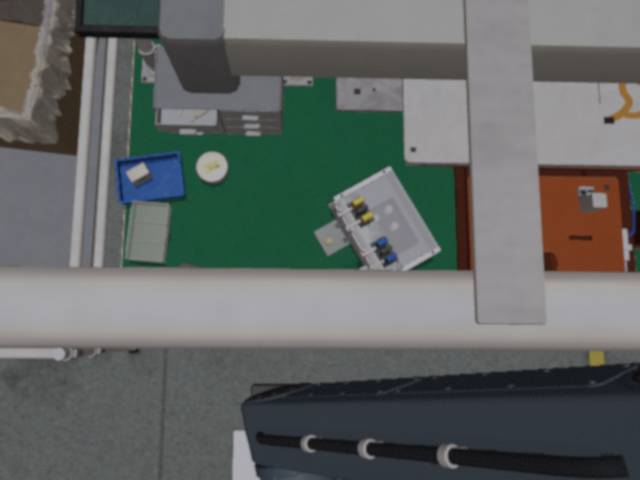

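View pics/side1.png

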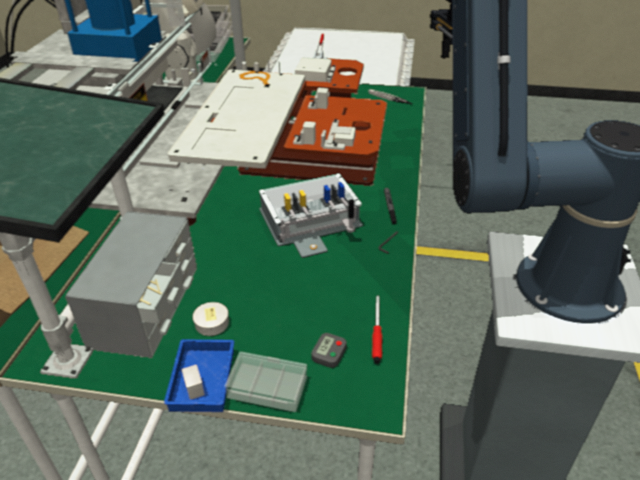

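```bash
sed -i 's/    d\["origin"\]=C/    d["origin"]=C/; s/^def save/def cam(n):\n    d=get_image(n);d["rotation"]=R.from_euler("xyz",d["rotation"]).as_matrix() if np.size(d["rotation"])==3 else np.array(d["rotation"]);return d\ndef tri(d1,a,d2,b):\n    o,r=ray(d1,*a);p,q=ray(d2,*b);A=np.c_[r,-q];t=np.linalg.lstsq(A,p-o,rcond=None)[0];x=o+r*t[0];y=p+q*t[1];return (x+y)\/2,np.linalg.norm(x-y)\ndef save/' h.py
python3 - <<'E'
from h import *
t=cam("top");s=cam("side")
print("Yt",blobs(t["img"],(20,100,90),(38,255,255),25)); print("Bt",blobs(t["img"],(100,110,50),(125,255,255),25))
T={"y1":(366.5,216.5),"b1":(381.1,242),"b2":(390.6,257.4)}
for k,v in T.items(): print(k,onz(t,*v,.1015).round(3))
for n,v in {"y a":(302.2,198.3),"y b":(287.2,201.8),"b a":(340.7,190.1),"b b":(326.6,193.4)}.items(): print(n,onz(s,*v,.085).round(3))
for a in T:
  for n,v in {"ya":(302.2,198.3),"yb":(287.2,201.8),"ba":(340.7,190.1),"bb":(326.6,193.4)}.items():
    if n[0]==a[0]: p,e=tri(t,T[a],s,v);print(a,n,p.round(3),round(e,4))
c=cv2.resize(t["img"][150:290,290:460],None,fx=4,fy=4,interpolation=cv2.INTER_CUBIC)
c2=cv2.resize(s["img"][160:270,240:400],(680,468),interpolation=cv2.INTER_CUBIC)
save("c2.png",cv2.vconcat([cv2.resize(c[:, :],(480,395)),cv2.resize(c2,(480,330))])[:, :])
save("c2.png",cv2.hconcat([cv2.resize(c,(400,330)),cv2.resize(c2,(400,330))]))
E
```

```text
Yt [([352, 197, 11, 9, 59], [357.7, 201.3]), ([361, 212, 11, 10, 77], [366.4, 216.4]), ([589, 351, 15, 15, 209], [596.0, 357.8])]
Bt [([115, 151, 70, 53, 2642], [151.2, 177.8]), ([629, 186, 7, 50, 153], [632.7, 213.8]), ([376, 238, 11, 9, 66], [381.3, 242.0]), ([386, 253, 10, 10, 66], [390.4, 257.5])]
y1 [ 0.565 -0.096  0.101]
b1 [ 0.516 -0.124  0.101]
b2 [ 0.486 -0.142  0.101]
y a [ 0.568 -0.096  0.085]
y b [ 0.598 -0.078  0.085]
b a [ 0.489 -0.142  0.085]
b b [ 0.518 -0.124  0.085]
y1 ya [ 0.569 -0.099  0.083] 0.0002
y1 yb [ 0.588 -0.1    0.068] 0.0309
b1 ba [ 0.501 -0.125  0.099] 0.0291
b1 bb [ 0.519 -0.127  0.083] 0.0003
b2 ba [ 0.489 -0.145  0.082] 0.0012
b2 bb [ 0.506 -0.147  0.068] 0.0316
```

View pics/c2.png

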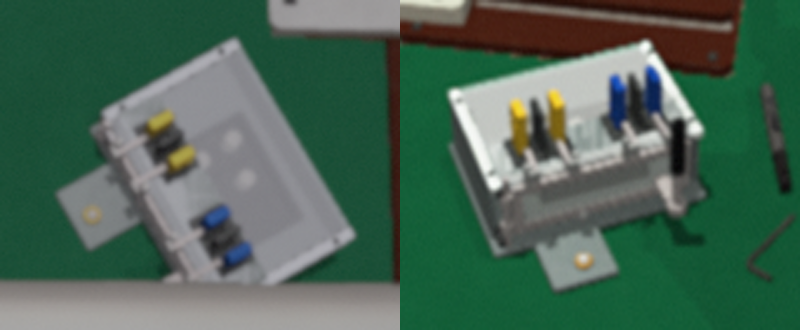

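```bash
cat >> h.py <<'E'
def delta(p,yaw):
    s=arm.get_state();Rc=R.from_euler('xyz',s["eef_rot"]);Rt=R.from_euler('xyz',[np.pi,0,yaw])
    return (Rc.inv()*Rt).as_rotvec().round(4).tolist(),Rc.inv().apply(np.array(p)-s["position"]).round(4).tolist()
E
python3 - <<'E'
from h import *
s=cam("side");t=cam("top")
h=cv2.cvtColor(s["img"],cv2.COLOR_RGB2HSV)[195:225,343:360,2];ys,xs=np.where(h<60)
u=(xs.mean()+343,ys.mean()+195);print(u,len(xs),ys.min()+195,ys.max()+195,onz(s,*u,.084).round(4), onz(s,xs[ys==ys.min()].mean()+343,ys.min()+195,.106).round(4))
p1=tri(t,(357.7,201.3),s,(287.2,201.8))[0];p2=tri(t,(366.5,216.4),s,(302.2,198.3))[0]
p3=tri(t,(381.2,242),s,(326.6,193.4))[0];p4=tri(t,(390.5,257.5),s,(340.7,190.1))[0]
print(p1,p2,p3,p4);d=p1+p2-p3-p4;print("ym",(p1+p2)/2,"bm",(p3+p4)/2,np.hypot(*d[:2])/2,"ang",np.arctan2(d[1],d[0]))
print(delta([.5825,-.088,.25],2.099))
E
```

```text
(np.float64(350.8137254901961), np.float64(209.23529411764707)) 102 200 218 [ 0.4576 -0.0743  0.084 ] [ 0.4583 -0.0773  0.106 ]
[ 0.59921723 -0.08179739  0.08224818] [ 0.5689186  -0.09888566  0.08318611] [ 0.51865629 -0.12744685  0.08241798] [ 0.48880346 -0.14526547  0.08253529]
ym [ 0.58406791 -0.09034153  0.08271714] bm [ 0.50372988 -0.13635616  0.08247663] 0.09258265020158615 ang 0.5201512762438282
([-0.0004, -0.0007, -1.6752], [0.4947, -0.3051, -0.0275])
```

Emit:
{"api": "step_arm", "payload": {
  "increments": [
    [[0,0,0],[0,0,-0.04],0],
    [[0,0,-0.5],[0.15,-0.09,-0.05],0],
    [[0,0,-1.675],[0.495,-0.306,-0.03],0],
    [[0,0,-1.675],[0.495,-0.306,-0.03],0],
    [[0,0,-1.675],[0.495,-0.306,-0.03],0],
    [[0,0,-1.675],[0.495,-0.306,-0.03],0],
    [[0,0,-1.675],[0.495,-0.306,-0.03],0],
    [[0,0,-1.675],[0.495,-0.306,-0.03],0],
    [[0,0,-1.675],[0.495,-0.306,-0.03],0],
    [[0,0,-1.675],[0.495,-0.306,-0.03],0],
    [[0,0,-1.675],[0.495,-0.306,-0.03],0],
    [[0,0,-1.675],[0.495,-0.306,-0.03],0],
    [[0,0,-1.675],[0.495,-0.306,-0.03],0],
    [[0,0,-1.675],[0.495,-0.306,-0.03],0],
    [[0,0,-1.675],[0.495,-0.306,-0.03],0],
    [[0,0,-1.675],[0.495,-0.306,-0.03],0],
    [[0,0,-1.675],[0.495,-0.306,-0.03],0]
  ]
}}

```text
time: 2.0
position: [0.5818, -0.0885, 0.2526]
eef_rot: [-3.141, 0.0, 2.097]
wrist_force: [0.2, 0.1, -0.5]
opening: 0.0873
```

```bash
python3 - <<'E'
from h import *
d,s=wrist();save("w1.png",d["img"]);print(s["position"],s["eef_rot"])
for n,lo,hi in(("Y",(20,110,90),(38,255,255)),("B",(100,120,50),(125,255,255))):
    for b,c in blobs(d["img"],lo,hi,80): print(n,b,c,onz(d,*c,.1).round(4))
E
```

```text
[ 0.58178423 -0.08852317  0.25262912] [-3.14126302e+00  5.29580934e-05  2.09667120e+00]
Y [298, 209, 12, 31, 315] [303.2, 224.7] [ 0.5666 -0.0951  0.1   ]
Y [338, 209, 12, 31, 319] [343.2, 224.4] [ 0.5961 -0.0777  0.1   ]
Y [0, 276, 11, 17, 128] [4.0, 283.7] [ 0.3608 -0.2779  0.1   ]
B [191, 215, 11, 24, 216] [196.1, 227.0] [ 0.4883 -0.1429  0.1   ]
B [231, 216, 12, 24, 227] [236.3, 227.5] [ 0.5183 -0.126   0.1   ]
```

View pics/w1.png

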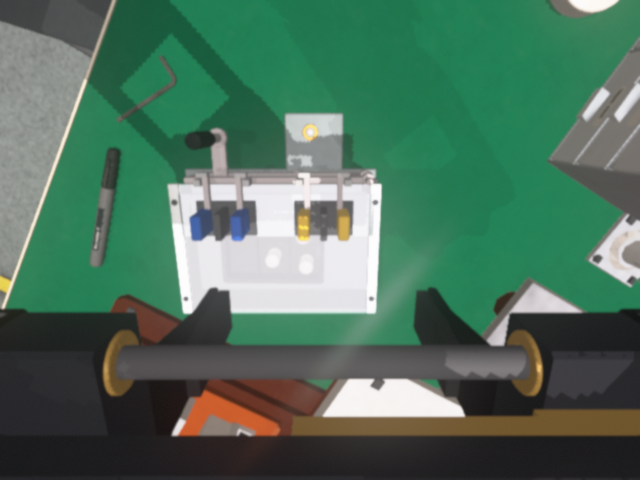

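Emit:
{"api": "step_arm", "payload": {
  "increments": [
    [[0,0,0],[0,0.001,0.04],0],
    [[0,0,0],[0,0.001,0.08],0],
    [[0,0,0],[0,0.001,0.11],0],
    [[0,0,0],[0,0.001,0.13],0],
    [[0,0,0],[0,0.001,0.15],0],
    [[0,0,0],[0,0.001,0.165],0],
    [[0,0,0],[0,0.001,0.175],0],
    [[0,0,0],[0,0.001,0.183],0],
    [[0,0,0],[0,0.001,0.183],0]
  ]
}}

```text
time: 2.95
position: [0.5827, -0.087, 0.0689]
eef_rot: [-3.141, -0.001, 2.098]
wrist_force: [0.6, -0.0, 0.4]
opening: 0.0871
```

Emit:
{"api": "step_arm", "payload": {
  "increments": [
    [[0,0,0],[0,0,0],0.4],
    [[0,0,0],[0,0,0],0.6],
    [[0,0,0],[0,0,0],0.8],
    [[0,0,0],[0,0,0],1],
    [[0,0,0],[0,0,0],1],
    [[0,0,0],[0,0,0],1],
    [[0,0,0],[0,0,0],1],
    [[0,0,0],[0,0,0],1],
    [[0,0,0],[0,0,0],1],
    [[0,0,0],[0,0,0],1]
  ]
}}

```text
time: 3.95
position: [0.582, -0.0874, 0.0699]
eef_rot: [-3.139, -0.001, 2.1]
wrist_force: [-3.9, -2.5, 5.2]
opening: 0.0273
```

Emit:
{"api": "step_arm", "payload": {
  "increments": [
    [[0,0,0],[0,0,0],0],
    [[0,0,0],[0,0,0],0],
    [[0,0,0],[0,0,0],0],
    [[0,0,0],[0,0,0],0],
    [[0,0,0],[0,0,-0.03],0],
    [[0,0,0],[0,0,-0.06],0],
    [[0,0,0],[-0.001,-0.046,-0.06],0],
    [[0,0,0],[-0.001,-0.092,-0.06],0],
    [[0,0,0],[-0.001,-0.092,-0.06],0],
    [[0,0,0],[-0.001,-0.092,-0.06],0]
  ]
}}

```text
time: 4.95
position: [0.5042, -0.1343, 0.1298]
eef_rot: [3.141, 0.0, 2.097]
wrist_force: [0.2, -0.2, 0.3]
opening: 0.0864
```

```bash
python3 - <<'E'
from h import *
d,s=wrist();save("w2.png",d["img"]);print(s["position"],s["eef_rot"],s["opening"])
for n,lo,hi in(("Y",(20,110,90),(38,255,255)),("B",(100,120,50),(125,255,255))):
    for b,c in blobs(d["img"],lo,hi,80): print(n,b,c,onz(d,*c,.095).round(4))
E
```

```text
[ 0.50415926 -0.13433262  0.12978231] [3.14086823e+00 3.00824820e-04 2.09671874e+00] 0.08639993592109907
Y [420, 124, 21, 22, 184] [429.0, 134.6] [ 0.5104 -0.0391  0.095 ]
Y [444, 251, 39, 53, 1479] [463.7, 276.9] [ 0.5712 -0.0923  0.095 ]
Y [481, 250, 34, 54, 954] [500.5, 279.0] [ 0.5897 -0.0829  0.095 ]
Y [0, 292, 17, 18, 221] [6.7, 301.9] [ 0.3548 -0.2356  0.095 ]
Y [311, 417, 154, 2, 176] [387.1, 417.1] [ 0.5867 -0.1944  0.095 ]
B [343, 267, 18, 36, 584] [351.3, 284.1] [ 0.5191 -0.1275  0.095 ]
B [280, 268, 17, 34, 516] [288.6, 284.3] [ 0.4887 -0.1453  0.095 ]
```

View pics/w2.png

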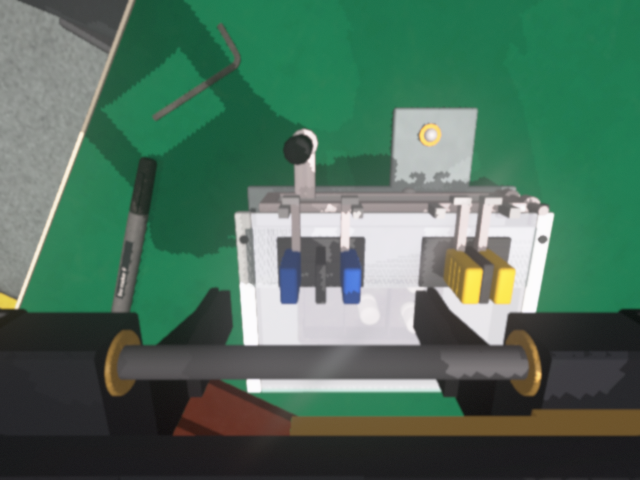

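Emit:
{"api": "step_arm", "payload": {
  "increments": [
    [[0,0,0],[0,0,0.02],0],
    [[0,0,0],[0,0,0.04],0],
    [[0,0,0],[0,0,0.052],0],
    [[0,0,0],[0,0,0.061],0],
    [[0,0,0],[0,0,0.061],0],
    [[0,0,0],[0,0,0.061],0.4],
    [[0,0,0],[0,0,0.061],0.6],
    [[0,0,0],[0,0,0.061],0.8],
    [[0,0,0],[0,0,0.061],1],
    [[0,0,0],[0,0,0.061],1],
    [[0,0,0],[0,0,0.061],1],
    [[0,0,0],[0,0,0.061],1],
    [[0,0,0],[0,0,0.061],1],
    [[0,0,0],[0,0,0.061],1],
    [[0,0,0],[0,0,0.061],1]
  ]
}}

```text
time: 6.5
position: [0.5031, -0.1346, 0.0689]
eef_rot: [-3.139, -0.0, 2.1]
wrist_force: [-5.8, -4.1, 5.4]
opening: 0.0273
```

Emit:
{"api": "step_arm", "payload": {
  "increments": [
    [[0,0,0],[0,0,0],0],
    [[0,0,0],[0,0,0],0],
    [[0,0,0],[0,0,0],0],
    [[0,0,0],[0,0,0],0],
    [[0,0,0],[0,0,-0.04],0.3],
    [[0,0,0],[0,0,-0.08],0.3],
    [[0,0,0],[0,0,-0.1],0.3],
    [[0,0,0],[0,0,-0.1],0.3],
    [[0,0,0],[0,0,-0.1],0.3]
  ]
}}

```text
time: 7.4
position: [0.5043, -0.1337, 0.1686]
eef_rot: [3.141, 0.0, 2.099]
wrist_force: [-0.0, 0.1, 0.3]
opening: 0.0608
```

```bash
python3 - <<'E'
from h import *
d,s=wrist();save("w3.png",d["img"]);print(s["position"],s["eef_rot"],s["opening"])
for n,lo,hi in(("Y",(20,110,90),(38,255,255)),("B",(100,120,50),(125,255,255))):
    for b,c in blobs(d["img"],lo,hi,80): print(n,b,c,onz(d,*c,.095).round(4))
for z in (.106,.062): print(proj(d,[.4576,-.0743,z]).round(1))
g=d["img"][80:230,220:400].max(2);n,l,st,c=cv2.connectedComponentsWithStats((g<45).astype(np.uint8))
for i in range(1,n):
    if st[i][4]>80: u=c[i]+[220,80];print(st[i],u,onz(d,*u,.106).round(4),onz(d,*u,.084).round(4))
E
```

```text
[ 0.50429536 -0.13366942  0.16862509] [3.14118482e+00 3.70189153e-04 2.09899438e+00] 0.06081758699399078
Y [408, 125, 18, 19, 129] [415.7, 133.6] [ 0.5127 -0.0376  0.095 ]
Y [464, 236, 21, 42, 583] [474.1, 258.4] [ 0.5908 -0.0835  0.095 ]
Y [439, 246, 19, 32, 483] [448.4, 261.9] [ 0.5776 -0.094   0.095 ]
Y [0, 283, 40, 31, 595] [18.5, 298.1] [ 0.3402 -0.263   0.095 ]
Y [355, 417, 72, 2, 85] [388.9, 417.2] [ 0.6129 -0.2192  0.095 ]
B [300, 247, 14, 29, 376] [306.4, 260.5] [ 0.4961 -0.1404  0.095 ]
B [327, 246, 14, 30, 382] [333.5, 260.3] [ 0.5115 -0.1313  0.095 ]
[304.  141.2]
[307.  138.2]
```

View pics/w3.png

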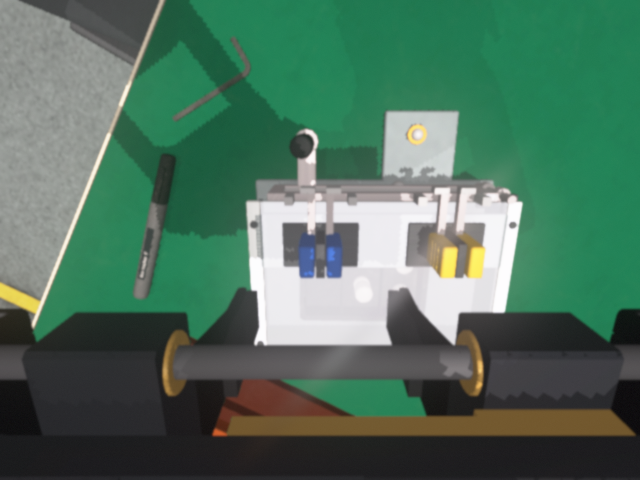

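```bash
python3 - <<'E'
from h import *
d,s=wrist()
H=onz(d,302,146.5,.106);A=onz(d,507,195,.06)
a=.528;yc=np.array([np.cos(a),np.sin(a)]);xc=np.array([np.sin(a),-np.cos(a)])
m=np.array([.5437,-.1122]);c=m+.035*xc
for n,p in(("H",H),("Hside",np.array([.4576,-.0743])),("hinge",A)): q=p[:2]-c;print(n,p.round(4),"cage",(q@xc).round(4),(q@yc).round(4))
print("corners",[((onz(d,*u,.06)[:2]-c)@np.c_[xc,yc]).round(4).tolist() for u in((248,202),(521,202))])
h=H[:2]*.6+np.array([.4576,-.0743])*.4
print(h,delta([*h,.069],2.099))
E
```

```text
H [ 0.4573 -0.0771  0.106 ] cage -0.1089 -0.0569
Hside [ 0.4576 -0.0743] cage -0.1111 -0.0553
hinge [ 0.5996 -0.0359  0.06  ] cage -0.0727 0.0868
corners [[-0.0676, -0.0989], [-0.0676, 0.0976]]
[ 0.45742607 -0.07596518] ([-0.0014, -0.0023, -0.0001], [0.0725, -0.0106, 0.0986])
```

Emit:
{"api": "step_arm", "payload": {
  "increments": [
    [[0,0,0],[0.037,-0.005,0],0.3],
    [[0,0,0],[0.0725,-0.0105,0.01],0.3],
    [[0,0,0],[0.0725,-0.0105,0.03],0.3],
    [[0,0,0],[0.0725,-0.0105,0.05],0.3],
    [[0,0,0],[0.0725,-0.0105,0.07],0.3],
    [[0,0,0],[0.0725,-0.0105,0.085],0.3],
    [[0,0,0],[0.0725,-0.0105,0.098],0.3],
    [[0,0,0],[0.0725,-0.0105,0.098],0.3],
    [[0,0,0],[0.0725,-0.0105,0.098],0.5],
    [[0,0,0],[0.0725,-0.0105,0.098],0.7],
    [[0,0,0],[0.0725,-0.0105,0.098],1],
    [[0,0,0],[0.0725,-0.0105,0.098],1],
    [[0,0,0],[0.0725,-0.0105,0.098],1],
    [[0,0,0],[0.0725,-0.0105,0.098],1],
    [[0,0,0],[0.0725,-0.0105,0.098],1]
  ]
}}

```text
time: 9.0
position: [0.4566, -0.0762, 0.0706]
eef_rot: [-3.138, -0.003, 2.1]
wrist_force: [-0.9, 1.1, 6.5]
opening: 0.0129
```

```bash
cat > arc.py <<'E'
from h import *
import sys
hx,hy=float(sys.argv[1]),float(sys.argv[2]);k=float(sys.argv[3])  # hinge, tool turn per gate turn
s=arm.get_state();Rc=R.from_euler('xyz',s["eef_rot"]);p=s["position"];v=np.array([p[0]-hx,p[1]-hy,0])
print(p.round(4),s["wrist_force"].round(1),"r",np.linalg.norm(v).round(4),"ang",np.arctan2(v[1],v[0]).round(4),s["opening"])
for th in map(float,sys.argv[4:]):
    w=R.from_euler('z',-th).apply(v)-v;print(th,[[0,0,round(k*th,3)],Rc.inv().apply(w).round(4).tolist()])
E
python3 - <<'E'
from h import *
s=arm.get_state();print(s["wrist_force"],s["moment"])
E
python3 arc.py .6005 -.035 .5 .05 .1 .15 .2 .25 .3 .35 .4
```

```text
[-0.86850002  1.14956986  6.4946137 ] [ 0.02656407 -0.44540232 -0.06173093]
[ 0.4566 -0.0762  0.0706] [-0.9  1.1  6.5] r 0.1496 ang -2.8627 0.012948890346197634
0.05 [[0, 0, 0.025], [0.0072, 0.002, 0.0]]
0.1 [[0, 0, 0.05], [0.0143, 0.0044, 0.0]]
0.15 [[0, 0, 0.075], [0.0212, 0.0072, 0.0]]
0.2 [[0, 0, 0.1], [0.0281, 0.0103, 0.0]]
0.25 [[0, 0, 0.125], [0.0347, 0.0137, 0.0001]]
0.3 [[0, 0, 0.15], [0.0412, 0.0174, 0.0001]]
0.35 [[0, 0, 0.175], [0.0475, 0.0215, 0.0001]]
0.4 [[0, 0, 0.2], [0.0535, 0.0259, 0.0001]]
```

Emit:
{"api": "step_arm", "payload": {
  "increments": [
    [[0,0,0.012],[0.0036,0.001,0],1],
    [[0,0,0.025],[0.0072,0.002,0],1],
    [[0,0,0.05],[0.0143,0.0044,0],1],
    [[0,0,0.075],[0.0212,0.0072,0],1],
    [[0,0,0.1],[0.0281,0.0103,0],1],
    [[0,0,0.125],[0.0347,0.0137,0],1],
    [[0,0,0.15],[0.0412,0.0174,0],1],
    [[0,0,0.175],[0.0475,0.0215,0],1],
    [[0,0,0.2],[0.0535,0.0259,0],1],
    [[0,0,0.2],[0.0535,0.0259,0],1]
  ]
}}

```text
time: 10.0
position: [0.4529, -0.0164, 0.0706]
eef_rot: [-3.14, -0.001, 1.899]
wrist_force: [-3.4, -1.2, 4.5]
opening: 0.0133
```

```bash
python3 arc.py .6005 -.035 .5 .05 .1 .15 .2 .25 .3 .35 .4 .45 .5 .55 .6
```

```text
[ 0.4529 -0.0164  0.0706] [-3.4 -1.2  4.5] r 0.1488 ang 3.0165 0.01327816618985933
0.05 [[0, 0, 0.025], [0.0066, 0.0034, 0.0]]
0.1 [[0, 0, 0.05], [0.013, 0.0072, 0.0]]
0.15 [[0, 0, 0.075], [0.0193, 0.0112, 0.0]]
0.2 [[0, 0, 0.1], [0.0253, 0.0156, 0.0]]
0.25 [[0, 0, 0.125], [0.0311, 0.0203, 0.0]]
0.3 [[0, 0, 0.15], [0.0366, 0.0252, 0.0]]
0.35 [[0, 0, 0.175], [0.0419, 0.0305, -0.0]]
0.4 [[0, 0, 0.2], [0.0469, 0.0359, -0.0]]
0.45 [[0, 0, 0.225], [0.0517, 0.0417, -0.0]]
0.5 [[0, 0, 0.25], [0.0562, 0.0476, -0.0]]
0.55 [[0, 0, 0.275], [0.0603, 0.0538, -0.0]]
0.6 [[0, 0, 0.3], [0.0641, 0.0602, -0.0]]
```

Emit:
{"api": "step_arm", "payload": {
  "increments": [
    [[0,0,0.025],[0.0066,0.0034,0],1],
    [[0,0,0.05],[0.013,0.0072,0],1],
    [[0,0,0.075],[0.0193,0.0112,0],1],
    [[0,0,0.1],[0.0253,0.0156,0],1],
    [[0,0,0.125],[0.0311,0.0203,0],1],
    [[0,0,0.15],[0.0366,0.0252,0],1],
    [[0,0,0.175],[0.0419,0.0305,0],1],
    [[0,0,0.2],[0.0469,0.0359,0],1],
    [[0,0,0.225],[0.0517,0.0417,0],1],
    [[0,0,0.25],[0.0562,0.0476,0],1],
    [[0,0,0.275],[0.0603,0.0538,0],1],
    [[0,0,0.3],[0.0641,0.0602,0],1],
    [[0,0,0.3],[0.0641,0.0602,0],1]
  ]
}}

```text
time: 11.3
position: [0.4887, 0.0638, 0.0706]
eef_rot: [-3.138, -0.002, 1.598]
wrist_force: [-3.9, 2.0, 6.2]
opening: 0.0131
```

```bash
python3 arc.py .6005 -.035 .5 .05 .1 .15 .2 .25 .3 .35 .4 .43 .45 .48
```

```text
[0.4887 0.0638 0.0706] [-3.9  2.   6.2] r 0.1492 ang 2.4179 0.013081335790495712
0.05 [[0, 0, 0.025], [0.0053, 0.0052, -0.0]]
0.1 [[0, 0, 0.05], [0.0104, 0.0107, -0.0]]
0.15 [[0, 0, 0.075], [0.0151, 0.0164, -0.0]]
0.2 [[0, 0, 0.1], [0.0196, 0.0224, -0.0001]]
0.25 [[0, 0, 0.125], [0.0238, 0.0286, -0.0001]]
0.3 [[0, 0, 0.15], [0.0277, 0.035, -0.0001]]
0.35 [[0, 0, 0.175], [0.0312, 0.0415, -0.0001]]
0.4 [[0, 0, 0.2], [0.0344, 0.0483, -0.0001]]
0.43 [[0, 0, 0.215], [0.0362, 0.0524, -0.0002]]
0.45 [[0, 0, 0.225], [0.0373, 0.0551, -0.0002]]
0.48 [[0, 0, 0.24], [0.0388, 0.0593, -0.0002]]
```

Emit:
{"api": "step_arm", "payload": {
  "increments": [
    [[0,0,0.025],[0.0053,0.0052,0],1],
    [[0,0,0.05],[0.0104,0.0107,0],1],
    [[0,0,0.075],[0.0151,0.0164,0],1],
    [[0,0,0.1],[0.0196,0.0224,0],1],
    [[0,0,0.125],[0.0238,0.0286,0],1],
    [[0,0,0.15],[0.0277,0.035,0],1],
    [[0,0,0.175],[0.0312,0.0415,0],1],
    [[0,0,0.2],[0.0344,0.0483,0],1],
    [[0,0,0.225],[0.0373,0.0551,0],1],
    [[0,0,0.225],[0.0373,0.0551,0],1],
    [[0,0,0.225],[0.0373,0.0551,0],1]
  ]
}}

```text
time: 12.4
position: [0.5418, 0.1037, 0.0706]
eef_rot: [-3.135, -0.002, 1.372]
wrist_force: [-5.6, 6.3, 7.2]
opening: 0.013
```

```bash
python3 arc.py .6005 -.035 .5; python3 - <<'E'
from h import *
d,s=wrist();e=cam("side");save("f.png",cv2.hconcat([cv2.resize(d["img"],(400,300)),cv2.resize(e["img"][120:360,180:500],(400,300))]))
E
```

```text
[0.5418 0.1037 0.0706] [-5.6  6.3  7.2] r 0.1506 ang 1.9714 0.013026580000108883
```

View pics/f.png

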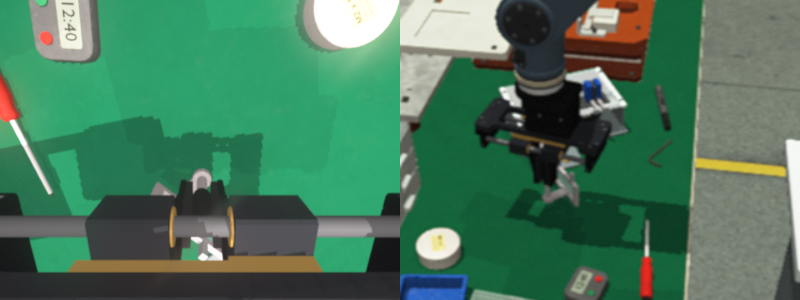

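```bash
python3 - <<'E'
from h import *
print(arm.get_state()["joint_velocities"].round(3));print(arm.job_done())
E
```

```text
[-0.002  0.002  0.001 -0.    -0.001  0.001]
the job is handed in; nothing more can be done
None
```

The cage is unlocked, and the gate is held open at about 1.45 rad (83°) from shut. I handed the job in at about 12.5 s of the 51 s allowed, with the handle still gripped.

- **Catches:** I squeezed the yellow catch first, then the blue. The fingers stopped at a reading of 27.3 mm both times; fully squeezed is 28 mm. The last wrist picture before the swing showed both pairs of pads in.
- **Gate:** I gripped the handle and swung it past the detent on a measured arc of 0.149–0.151 m around the hinge, against the 0.150 m given. The angle is worked out from the tool position, not read from the joint, so it could be off by a few hundredths of a radian.
- **Last checks:** The opening read 13.0 mm, about 1 mm under the handle's 14 mm. The catch readings were also 0.7 mm low. The arm was still, with about 11 N at the wrist. The final wrist picture showed the handle between the fingers, and the stopwatch, tin and screwdriver looked undisturbed.
- **Not confirmed:** No picture taken after the swing showed the tray clearly. The gripper hid most of the cage in the final side view.

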